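Load a returned handheld into the test nest

ROBOT

A 7-joint arm with a two-finger parallel gripper is mounted at the origin on the work surface. World frame = base frame: x ahead of the robot, y to its left, z up, the work surface at z = 0. Lengths are in m, angles in rad, forces in N, time in s.
With the tool pointing down it reaches from about 0.425 to 0.825 m from the base axis. Payload 3.6 kg.
Tool frame: the origin (TCP) lies at the very end of the fingers, on their centre line; the grasp point (between the pads) lies 19 mm behind it (grip_depth is the distance from the TCP to the grasp point, in m); z points along the fingers, y is the line along which they close (so a half turn about z gives the same grasp; the last joint's range is limited). The gripper opens to 93 mm and grips with 3 to 60 N. Pads are 15 mm wide; open, the fingers measure 128 mm over their backs; the gripper's body (75 mm by 188 mm) begins 65 mm behind the grasp point.
Start: joints at [-1.188, 0.615, -0.013, 1.423, 0.008, 1.103, -0.04], TCP at [0.259, 0.596, 0.219] pointing down, gripper open.
Joint ranges: [-3.12, 3.12], [-0.3, 2.06], [-1.34, 1.32], [0.26, 2.42], [-1.36, 4.5], [0.01, 1.98], [-2.84, 2.84]. Speed limits (rad/s): [2.79, 2.79, 3.14, 3.14, 3.14, 3.14, 3.14].

INTERFACE

Orientations are given as a unit quaternion [w, x, y, z].
In Python, from bench import observe, camera, close_job, grip_depth gives the robot as it stands.
- The arm moves only by the tool drive_tool, never from a script. Its argument "increments" is a list of rows, each an object with "slide": the shift along the world's x, y, z in cm, a list of three; "twist": the turn, a rotation vector about the world's x, y, z in rad, a list of three; "hand": the opening, from 0 (shut) to 1 (fully open). In form: [{"slide": [x, y, z], "twist": [ax, ay, az], "hand": hand}, ...]. A call has 1 to 10 rows; each row shifts and turns the commanded pose from where the row before left it; what a row does not reach is not made up. A row lasts 1/8 s, in which the tool goes at most 62.5 mm and 10.7 degrees, less where a joint would pass 70% of its speed; a pose out of reach is approached as far as the arm can. A call is refused whole if a number of a shift passes 6.25 or a number of a turn 0.188, either way. A call with a gripper value outside its range is refused whole. The fingers move at their own pace and stop on an object; "squeeze" is the grip in N (left out, the last holds). Time passes only in rows, so rows that do not move let the fingers close. It gives the time, the measured TCP pose, the force, the opening and the grip force at its end, in the units of the state.
- observe(): the state, without advancing time (a new reading comes with each control period).
- camera(name): name is "scene" or "top"; returns a dict with "image" (400x640x3 uint8, red, green, blue), "mtx" (3x3 intrinsics, pixels), "extrinsics" (4x4, takes a point from camera to world coordinates). Camera axes: x right, y down, z forward; pixel columns grow to the right and rows downward; lengths in m; the calibration is good to about 2 mm. A picture is of the moment at which its call begins. There is no depth.
- close_job(): hands the job in; it is judged then, once.
The state is a dict: "t": time; "joints": joint angles; "joint_velocities": joint speeds; "joint_efforts": joint torques, N m; "tool_pos": TCP position; "eef_rot": TCP orientation; "wrist_force": force on the tool from outside, world axes, zero at the start; "wrist_torque": the same for the moment, N m; "grip_width": opening from 0.0 (shut) to 1.0 (fully open); "finger_force": force on a finger pad.
Only numpy, scipy, OpenCV 4.12 (cv2) and the standard library are available. Lean on these libraries where they do the work, as an engineer would, in place of code of your own. Each camera call takes 0.05 s, during which the arm holds its last target. There are 200 camera calls.

TASK

Get the returned handheld terminal (the one with the wide head) ready for testing: clear the two cardboard packing pieces, one left in the test nest and one lying against the terminal, into the empty waste bin, then set the terminal face up in the nest's T-shaped pocket, lowered gently rather than dropped or forced, so that it lies fully home, flat and square. Leave everything else on the bench where it is.

Things in the scene. Friction and masses are not known exactly. Their poses are not given: they have to be found in the camera images.
- terminal: Black T-shaped handheld, face up, 165 mm long, 26 thick, 0.2-0.45 kg. Keypad body 54 mm wide from x = -95 to +25 mm, screen head 84 wide from x = +25 to +70. Origin on the underside, on the centre line, 5 mm headward of the centre of mass; x towards the head, z up out of the screen. Grip across the body near x = -10. The corner piece starts 5-16 mm off the body's +y side, too near for a finger.
- nest: Test nest, fixed: aluminium plate 220 x 150 x 8 mm (x -122 to +98) with grey walls round a T-shaped pocket, head end to +x (only way it fits). Walls 10 mm above the plate (top 18 mm above bench), 3 mm sloped lead-in; pocket 2 mm larger than the terminal all round. Both long walls have a finger gap, open outward and down to the plate, x -36 to +13. Origin on the bench below the seat point.
- nest_seat (a point): Point on the pocket's floor, 8 mm above the bench, with the nest's axes. The terminal is fully home when its origin lies on this point and its axes match.
- bin: Waste bin, fixed: grey open box 220 (x) x 170 (y) x 130 mm high, walls and floor 5 mm, empty, on the other side of the terminal from the nest, left or right. Stands alone; the row of smaller grey bins along the far edge is not it. Origin at the centre of its underside.
- bin_in (a point): Centre of the waste bin's inner floor, with the bin's axes.
- block: Straight block of laminated cardboard, 95 (x) x 40 (y) x 45 mm high, 30 g, standing in the body part of the nest's pocket, lengthwise; it sticks up 35 mm above the pocket's walls. Origin at the centre of its underside, z up.
- block_center (a point): Middle of the straight block, 22.5 mm above its underside.
- corner: L-shaped cardboard corner block, 36 mm high, 30 g. Long leg 90 x 34 mm (x -45 to +45, y -17 to +17), alongside the terminal's body; short leg 34 mm wide (x +11 to +45) out to y = +63, pointing away from the terminal, free on both sides: grip across its width near x = 28, y = 44. Origin on the underside, middle of the long leg, z up.
- corner_center (a point): Point near the corner block's centre of mass, at x = 12, y = 16, z = 18 mm in its frame.
- mouse: Bystander: black computer mouse, 106 x 58 x 32 mm, lying to the right of the terminal. Origin centre of underside, length along x.
- cutter: Bystander: closed box cutter, 150 (x) x 22 x 14 mm, lying to the left of the terminal. Origin centre of underside.
- tablet: Bystander: black straight-sided handheld without a wide head, 165 (x) x 72 x 16 mm, beyond the terminal. Not the one to test. Origin centre of underside.
- roll: Bystander: paper label roll lying flat, 90 mm diameter, 55 mm high. Origin centre of underside.
- mug: Bystander: white mug, 80 mm diameter, 90 mm high, handle at its +y side. Origin centre of underside.
- charger: Bystander: white plug-in charger, 60 (x) x 45 x 30 mm. Origin centre of underside.

How it is judged:
At the end, for the whole second after the job is handed in: Terminal at rest in the pocket: origin within 4 mm of the seat point in the nest's x and y, under 2.5 mm above the floor, face up, level within 2 degrees, in line within 3.4 degrees; both cardboard pieces in the waste bin, centres below its rim (x of terminal in the frame of nest_seat between -0.004 and 0.004 m and y of terminal in the frame of nest_seat between -0.004 and 0.004 m and z of terminal in the frame of nest_seat below 0.0025 m and angle between terminal's own z axis and vertical below 0.035 rad and angle between the x axis of terminal and the x axis of nest_seat, either way round below 0.06 rad and linear speed of terminal below 0.02 m/s and x of block_center in the frame of bin_in between -0.105 and 0.105 m and y of block_center in the frame of bin_in between -0.08 and 0.08 m and z of each of block_center, corner_center in the frame of bin_in below 0.12 m and x of corner_center in the frame of bin_in between -0.105 and 0.105 m and y of corner_center in the frame of bin_in between -0.08 and 0.08 m); the robot touches nothing.
It fails at once if a bystander (mouse, cutter, tablet, roll, mug or charger) is shifted by more than 25 mm (distance of any of mouse, cutter, tablet, roll, mug, charger from where it was at the start of the episode above 0.025 m).
It fails at once if the terminal is pressed hard onto the nest (contact force between terminal and nest above 60 N).
It fails at once if the terminal is dropped into the nest instead of lowered (horizontal distance between terminal and nest_seat below 0.06 m and z of terminal in the frame of nest_seat below 0.05 m and linear speed of terminal above 0.5 m/s).
It also fails if it takes over 70 s, if anything falls off the work surface, if the arm or the gripper's body presses on something with over 40 N, if the wrist force passes 120 N, or if a joint passes its speed limit or range.

## Working session

There is one attempt and no reset: what is moved stays moved. The work goes in short steps, Python scripts to look and compute and a tool call to move; the robot and the scene stay as the last step left them, time stands still between calls to the robot, and variables do not carry over. Pictures are saved under pics/ and viewed, at most 10 in all, crops included, and the job is handed in when it is done.

Besides the shell and the picture viewer there is one more tool, called after "Request:" as a command line: name --argument value ..., lists and objects as JSON in quotes. drive_tool: Moves the arm, as the interface text tells. Its arguments: {"type":"object","properties":{"increments":{"type":"array"},"squeeze":{"type":"number"}},"required":["increments"]}

```bash
mkdir -p pics; cat > h.py <<'E'
import numpy as np, cv2
from bench import observe, camera, close_job, grip_depth
def shot(n,f):
    c=camera(n); cv2.imwrite('pics/'+f,c['image'][:,:,::-1]); np.savez('pics/'+f+'.npz',**c); return c
def load(f): return np.load('pics/'+f+'.npz')
def ray(c,uv,z):
    uv=np.atleast_2d(np.array(uv,float)); d=np.c_[uv,np.ones(len(uv))]@np.linalg.inv(c['mtx']).T
    E=c['extrinsics']; d=d@E[:3,:3].T; o=E[:3,3]
    return o+d*((z-o[2])/d[:,2])[:,None]
def proj(c,P):
    P=np.atleast_2d(P); E=np.linalg.inv(c['extrinsics']); p=P@E[:3,:3].T+E[:3,3]; q=p@c['mtx'].T; return q[:,:2]/q[:,2:]
E
python3 - <<'E'
from h import *
for n in('top','scene'):
    c=shot(n,n+'0.png'); print(n,c['mtx'].tolist(),np.round(c['extrinsics'],3).tolist())
s=observe(); print(s['tool_pos'],s['eef_rot'],s['grip_width'],grip_depth,s['t'])
E
```

```text
top [[511.2197156730567, 0.0, 318.417779844116], [0.0, 511.2197156730567, 209.24523501366875], [0.0, 0.0, 1.0]] [[0.001, -0.995, 0.1, 0.442], [-1.0, -0.001, 0.004, -0.023], [-0.004, -0.1, -0.995, 1.512], [0.0, 0.0, 0.0, 1.0]]
scene [[402.9737816326452, 0.0, 313.70437917198194], [0.0, 402.9737816326452, 200.36432777999704], [0.0, 0.0, 1.0]] [[-0.846, 0.29, -0.448, 1.108], [0.533, 0.487, -0.692, 0.769], [0.018, -0.824, -0.567, 0.697], [0.0, 0.0, 0.0, 1.0]]
[0.25868624 0.59555272 0.21760475] [-2.12715715e-04  2.03438431e-01  9.79087075e-01 -1.12181046e-03] 0.9958739218756224 0.0188 0.1
```

View pics/top0.png

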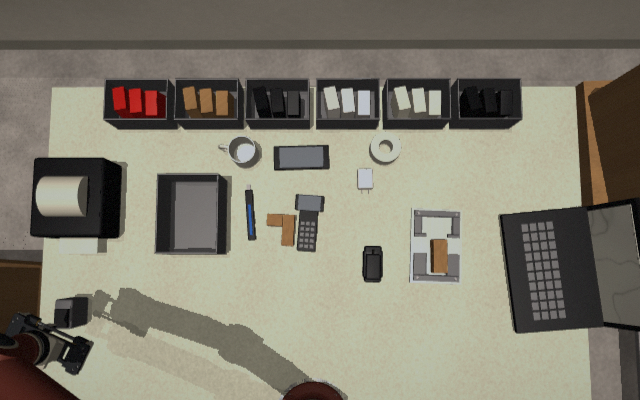

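View pics/scene0.png

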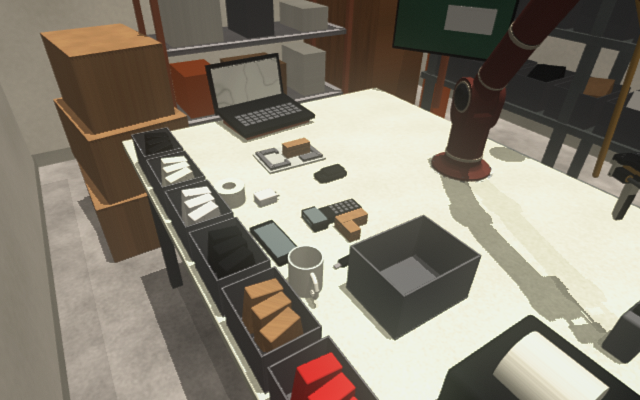

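The top view shows the bin at about (192,214), cutter (250,214), corner (285,228), terminal (308,222, head up), mouse (372,263), and the nest (436,245) with the block in it. I'll zoom in on the central strip.

```bash
python3 - <<'E'
from h import *
im=cv2.imread('pics/top0.png')
a=cv2.resize(im[180:260,240:340],None,fx=6,fy=6,interpolation=cv2.INTER_CUBIC)[:,:]
b=cv2.resize(im[200:290,400:470],None,fx=6,fy=6,interpolation=cv2.INTER_CUBIC)
b=b[:480]; o=np.hstack([a[:480],b]); print(o.shape)
o=cv2.resize(o,None,fx=.78,fy=.78); cv2.imwrite('pics/crop0.png',o)
c=load('top0.png')
hsv=cv2.cvtColor(im,cv2.COLOR_BGR2HSV)
print(hsv[232,290],hsv[255,438],hsv[242,438],hsv[222,308],hsv[150,400],hsv[300,500], hsv[275,420])
m=cv2.inRange(hsv,(8,90,60),(20,255,255))
n,l,st,ce=cv2.connectedComponentsWithStats(m)
for i in range(1,n):
    if st[i,4]>100: print('brown',st[i],ce[i])
d=cv2.inRange(hsv,(0,0,0),(180,255,110))
n,l,st,ce=cv2.connectedComponentsWithStats(d)
for i in range(1,n):
    if st[i,4]>100: print('dark',st[i],ce[i])
E
```

```text
(480, 1020, 3)
[ 15 139 145] [ 15 138 146] [ 15 136 150] [ 10  12 126] [ 36  18 193] [ 25  41 187] [ 0 11 94]
brown [ 583   80   30  125 1403] [594.4640057  145.96935139]
brown [182  86  31  32 707] [197.25742574 101.04384724]
brown [215  90  13  26 326] [221.2208589  102.51533742]
brown [267 214  28  32 556] [283.26978417 226.29496403]
brown [430 240  18  33 493] [439.54361055 255.97565923]
brown [  0 262  42  55 253] [ 26.79841897 276.06719368]
dark [    0     0   640    51 31721] [318.03565461  24.28473251]
dark [  498    63   142   337 23062] [589.19321828 235.60493452]
dark [ 103   77  210   53 8902] [215.04336104 103.98988991]
dark [ 316   77   64   53 2403] [346.85809405 104.53641282]
dark [ 382   78  140   52 6143] [455.48950024 103.63779912]
dark [229 137  24  22 198] [237.07575758 144.34848485]
dark [235 142  27  26 192] [251.24479167 159.20833333]
dark [274 145  56  26 549] [301.61020036 158.36976321]
dark [  30  157   97   95 5938] [ 83.1079488  199.72246548]
dark [ 155  174   76   81 3246] [190.61583487 211.8930992 ]
dark [245 189  11  52 334] [250.11676647 213.23952096]
dark [297 209  22  43 670] [307.44626866 229.11791045]
dark [414 210  46  27 263] [437.58935361 223.01520913]
dark [430 239  11  34 113] [432.17699115 253.62831858]
dark [362 246  21  37 706] [372.32294618 263.62889518]
dark [   0  250  146  150 9792] [ 38.27951389 330.72099673]
dark [413 253  46  27 123] [431.35772358 272.59349593]
dark [ 272  374   75   26 1054] [309.84155598 390.53795066]
```

View pics/crop0.png

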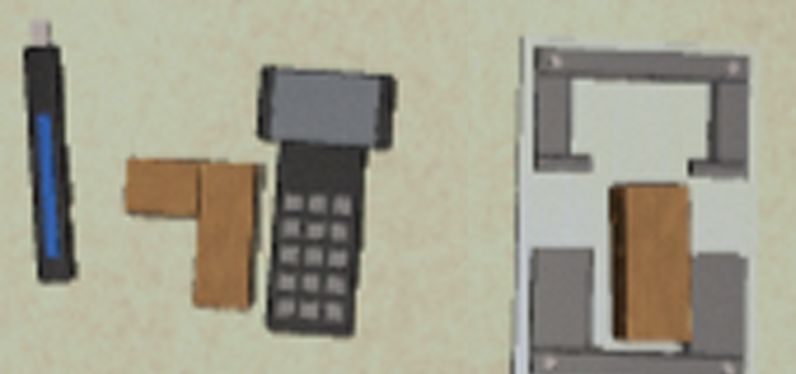

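Crop: the terminal is head-up with a small yaw, and the corner's short leg points left. In the nest, the block stands in the body part with the head pocket empty above it. Next I'll measure poses.

```bash
cat >> h.py <<'E'
def masks(im):
    hsv=cv2.cvtColor(im,cv2.COLOR_RGB2HSV)
    return cv2.inRange(hsv,(8,90,60),(20,255,255)), cv2.inRange(hsv,(0,0,0),(180,255,110)), hsv
def blob(m,uv):
    n,l,st,ce=cv2.connectedComponentsWithStats(m); b=(l==l[uv[1],uv[0]]).astype(np.uint8)
    return max(cv2.findContours(b,cv2.RETR_EXTERNAL,cv2.CHAIN_APPROX_NONE)[0],key=len)[:,0].astype(float)
def wrect(c,ct,z):
    P=ray(c,ct,z)[:,:2]; (x,y),(w,h),a=cv2.minAreaRect((P*1000).astype(np.float32)); return np.round([x,y,w,h,a],1)
E
python3 - <<'E'
from h import *
c=load('top0.png'); im=c['image']; b,d,hsv=masks(im)
print('corner',wrect(c,blob(b,(290,232)),.036))
ct=blob(b,(290,232)); P=ray(c,ct,.036); ap=cv2.approxPolyDP(ct.astype(np.int32)[:,None],2.5,True)[:,0]; print(ap.tolist(),np.round(ray(c,ap,.036)[:,:2],3).tolist())
print('block',wrect(c,blob(b,(438,255)),.053))
print('bin',wrect(c,blob(d,(159,214)),.13))
print('cutter',wrect(c,blob(d,(250,214)),.014))
print('mouse',wrect(c,blob(d,(372,263)),.02))
# terminal: body sides
g=cv2.cvtColor(im,cv2.COLOR_RGB2GRAY)
m=(hsv[:,:,2]<150).astype(np.uint8); m[b>0]=0
t=blob(m,(308,230)); print('term',wrect(c,t,.026),t.min(0),t.max(0))
for v in range(192,254,2):
    print(v, ''.join('%4d'%x for x in g[v,292:328]))
E
```

```text
corner [532.   93.   89.7  78.5   0. ]
[[267, 214], [267, 224], [282, 226], [281, 244], [292, 245], [294, 215]] [[0.577, 0.132], [0.548, 0.132], [0.542, 0.089], [0.49, 0.091], [0.487, 0.059], [0.574, 0.054]]
block [ 456.  -359.1   92.2   46.6    2.4]
bin [5.691e+02 3.242e+02 2.184e+02 2.030e+02 1.000e-01]
cutter [ 5.6760e+02 -1.8100e+01  1.0324e+03  1.9435e+03  1.0000e-01]
mouse [ 433.2 -172.4   58.   104.1   89.3]
term [553.5   9.4 166.6  85.    0. ] [295. 194.] [324. 251.]
192  184 182 187 189 190 187 186 189 187 186 187 186 186 184 187 190 185 188 187 187 186 188 183 180 179 180 187 189 187 187 186 186 186 186 186 187
194  185 183 184 173  88  85  68 130 130 130 137 167 162 162 164 168 168 165 170 170 170 180 178 176 178 175 187 182 185 187 185 187 189 189 186 184
196  185 187 181 136  40  52  75 114 114 115 116 114 115 115 115 115 118 120 115 113 113  98 109 106 104  88  83  73  78  47  55  69 164 182 187 185
198  186 186 182 125  49  51  83 115 116 115 115 117 115 114 116 116 116 116 115 115 116 113 115 114 114 114 114 115 111  65  49  43  92 186 186 187
200  182 186 180  86  57
[... 3298 characters left out ...]
 106  65  89  81  82  95  69  72  85  84  75  65  63  65 185 184 189 187 188 186 192 192 184 182 184 184
246  139 163 191 190 174  35  69 105 124 122 115  69 113 128 129 123  60  82 130 130 126  75  59  69 185 187 190 189 186 186 188 186 184 183 180 184
248  187 188 191 187 138  52  62  61  65  64  62  64  62  65  76  75  63  78  89  89 100  75  54  73 186 186 186 183 183 187 190 184 185 185 180 181
250  188 190 190 186 183 115  75  75  77  80  65  65  60  61  63  64  57  58  54  56  57  57  48  88 186 180 179 184 182 183 187 184 182 183 184 183
252  189 186 186 187 189 190 189 189 186 188 191 190 188 189 190 191 189 186 181 153 151 148 150 175 184 183 181 182 184 186 185 185 186 185 187 187
```

Request:
drive_tool --increments '[{"slide":[3.0,-4.8,0],"twist":[0,0,-0.174],"hand":1},{"slide":[3.0,-4.8,0],"twist":[0,0,-0.174],"hand":1},{"slide":[3.0,-4.8,0],"twist":[0,0,-0.174],"hand":1},{"slide":[3.0,-4.8,0],"twist":[0,0,-0.174],"hand":1},{"slide":[3.0,-4.8,0],"twist":[0,0,-0.174],"hand":1},{"slide":[3.0,-4.8,0],"twist":[0,0,-0.174],"hand":1},{"slide":[3.0,-4.8,0],"twist":[0,0,-0.174],"hand":1},{"slide":[3.0,-4.8,-2],"twist":[0,0,0],"hand":1},{"slide":[3.0,-4.8,-4],"twist":[0,0,0],"hand":1},{"slide":[3.0,-4.8,-4],"twist":[0,0,0],"hand":1}]' --squeeze 15

```text
t: 1.35
tool_pos: [0.5537, 0.1245, 0.1255]
eef_rot: [-0.0, 0.727, 0.687, 0.0]
wrist_force: [0.6, 0.7, -0.3]
grip_width: 1.004
finger_force: 0.0
```

Request:
drive_tool --increments '[{"slide":[0.3,-0.2,-2],"twist":[0,0,0],"hand":1},{"slide":[0,0,-2],"twist":[0,0,0],"hand":1},{"slide":[0,0,0],"twist":[0,0,0],"hand":1}]'

```text
t: 1.72
tool_pos: [0.5545, 0.1233, 0.0848]
eef_rot: [-0.001, 0.727, 0.687, -0.002]
wrist_force: [0.4, -0.4, 0.4]
grip_width: 1.004
finger_force: 0.0
```

```bash
python3 - <<'E'
from h import *
print(observe()['tool_pos'])
c=shot('top','t1.png'); cv2.imwrite('pics/t1c.png',cv2.resize(c['image'][170:270,230:350,::-1],None,fx=5,fy=5,interpolation=cv2.INTER_CUBIC))
E
```

```text
[0.55451272 0.1233045  0.08475057]
```

View pics/t1c.png

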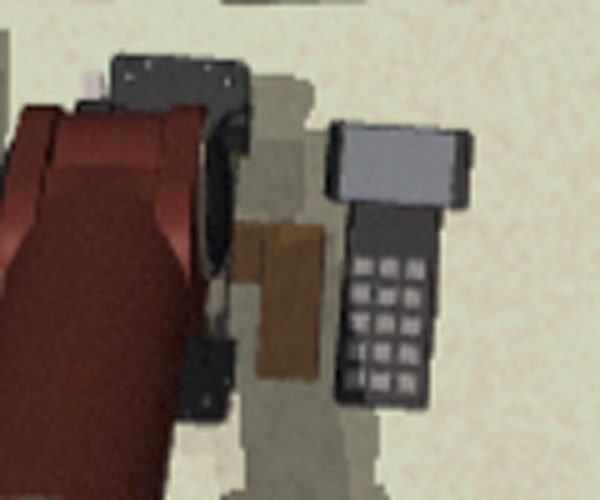

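The corner lies undisturbed with the gripper above its short leg, about 10 mm too far left. I'll correct that and descend.

Request:
drive_tool --increments '[{"slide":[0.75,-1.0,-2],"twist":[0,0,0],"hand":1},{"slide":[0,0,-2],"twist":[0,0,0],"hand":1},{"slide":[0,0,-2],"twist":[0,0,0],"hand":1},{"slide":[0,0,0],"twist":[0,0,0],"hand":1}]'

```text
t: 2.28
tool_pos: [0.5627, 0.1127, 0.025]
eef_rot: [-0.001, 0.727, 0.686, -0.001]
wrist_force: [0.8, 0.4, 1.0]
grip_width: 1.0
finger_force: 0.0
```

Accurate when slow. Next: down, close, lift.

Request:
drive_tool --increments '[{"slide":[0,0,-1.8],"twist":[0,0,0],"hand":1},{"slide":[0,0,0],"twist":[0,0,0],"hand":0.2},{"slide":[0,0,0],"twist":[0,0,0],"hand":0.2},{"slide":[0,0,0],"twist":[0,0,0],"hand":0.2},{"slide":[0,0,0],"twist":[0,0,0],"hand":0.2},{"slide":[0,0,0],"twist":[0,0,0],"hand":0.2},{"slide":[0,0,0],"twist":[0,0,0],"hand":0.2},{"slide":[0,0,1.5],"twist":[0,0,0],"hand":0.2},{"slide":[0,0,4],"twist":[0,0,0],"hand":0.2},{"slide":[0,0,4],"twist":[0,0,0],"hand":0.2}]'

```text
t: 3.52
tool_pos: [0.5635, 0.1135, 0.1053]
eef_rot: [0.0, 0.727, 0.687, -0.0]
wrist_force: [0.0, -0.3, 0.2]
grip_width: 0.365
finger_force: 14.9
```

Request:
drive_tool --increments '[{"slide":[0,2,4.5],"twist":[0,0,0],"hand":0.2},{"slide":[0,4,4],"twist":[0,0,0],"hand":0.2},{"slide":[0.5,5,0],"twist":[0,0,0],"hand":0.2},{"slide":[0.5,5,0],"twist":[0,0,0],"hand":0.2},{"slide":[0.5,5,0],"twist":[0,0,0],"hand":0.2},{"slide":[0.5,4,0],"twist":[0,0,0],"hand":0.2},{"slide":[0,0,-4],"twist":[0,0,0],"hand":0.2},{"slide":[0,0,-4],"twist":[0,0,0],"hand":0.2},{"slide":[0,0,-1],"twist":[0,0,0],"hand":0.2}]'

```text
t: 4.65
tool_pos: [0.5816, 0.3628, 0.0963]
eef_rot: [-0.001, 0.727, 0.687, -0.003]
wrist_force: [0.3, -0.5, -0.4]
grip_width: 0.363
finger_force: 14.9
```

Request:
drive_tool --increments '[{"slide":[0,0,-2],"twist":[0,0,0],"hand":0.2},{"slide":[0,0,0],"twist":[0,0,0],"hand":0.7},{"slide":[0,0,0],"twist":[0,0,0],"hand":0.7},{"slide":[0,0,0],"twist":[0,0,0],"hand":0.7},{"slide":[0,0,4],"twist":[0,0,0],"hand":0.7},{"slide":[0,0,5],"twist":[0,0,0],"hand":0.7},{"slide":[0,0,2],"twist":[0,0,0],"hand":1}]'

```text
t: 5.52
tool_pos: [0.5855, 0.3643, 0.1933]
eef_rot: [0.001, 0.727, 0.687, 0.004]
wrist_force: [0.3, -0.2, -0.7]
grip_width: 0.769
finger_force: 0.0
```

```bash
python3 - <<'E'
from h import *
c=load('top0.png'); im=c['image']; g=cv2.cvtColor(im,cv2.COLOR_RGB2GRAY)
for v in list(range(206,238,2))+list(range(238,288,3)):
    print(v, ''.join('%4d'%x for x in g[v,407:464]))
E
```

```text
206  189 190 190 189 187 191 193 193 190 191 190 191 190 189 183 187 188 191 190 187 188 191 189 190 189 189 191 190 188 189 189 190 189 190 188 186 188 187 187 188 186 185 182 181 184 185 184 189 185 187 188 185 181 180 180 180 184
208  187 189 188 184 134 193 193 192 191 189 179 178 178 177 178 178 190 192 192 192 190 191 191 191 188 191 191 189 191 189 190 189 192 189 188 185 186 184 183 183 184 182 183 184 187 186 185 186 189 187 187 189 185 182 183 187 188
210  187 190 186 185 134 191 187  89  97 115 115 119 145 143 144 144 144 145 158 158 158 159 158 158 160 175 175 176 174 175 174 175 176 177 175 174 174 173 174 178 183 181 181 187 185 184 185 186 184 186 188 186 188 189 189 187 185
212  187 188 192 185 134 191 187  68  94 112 120 159 140 114 111 112 114 113 112 114 111 113 110 111 111 111 110 110 110 109 110 110 109 107 108 109 110 109 109 109 108 108 109 108 106 109 108 107 108 113 109 107 112 171 191 187 182
214  191 190 192 187 135 193 186  79 105 107 111 126 127 111 108 109 110 112 109 110 108 108 111 111 112 111 111 111 110 111 111 110 110 111 109 109 109 109 109 110 108
[... 5888 characters left out ...]
9
280  179 176  95 193 194 189 141 144 142 140 139 141 139 140 142 140 140 140 141 135 135 133 133 133 132 132 126 128 125 125 125 119 119 112 112 113 113 112 113 113 113 112 111 113 114 111 112 100 110 126 111 118 173 192 190 188 184
283  188 187 186 182 185 185 181 183 184 185 184 185 185 186 187 187 187 187 188 185 186 185 185 186 187 188 191 188 189 189 188 187 190 191 192 188 189 188 189 189 187 189 189 187 183 186 189 189 189 188 191 191 190 192 189 184 184
286  186 189 187 184 183 182 182 185 188 189 189 186 185 184 181 179 181 183 181 183 183 185 188 186 181 182 180 185 182 183 189 184 181 183 186 186 187 187 185 187 187 189 188 187 188 187 186 187 184 185 188 188 186 187 187 189 184
```

```bash
python3 - <<'E'
from h import *
c=load('top0.png')
print('block top corners',np.round(ray(c,[[433,238.5],[446.8,239],[434,273],[447.6,273]],.053),4).tolist())
# nest: plate left edge, walls outer
print('wall L',np.round(ray(c,[[413.5,211],[412.5,280]],.018),4).tolist(),'wall R',np.round(ray(c,[[459.7,211],[459.3,280]],.018),4).tolist())
print('head wall far inner',np.round(ray(c,[[425,217],[448,217]],.012),4).tolist())
c1=shot('top','t2.png'); cv2.imwrite('pics/t2c.png',cv2.resize(c1['image'][165:265,140:260,::-1],None,fx=4,fy=4))
E
```

```text
block top corners [[0.5055, -0.3436, 0.053], [0.5041, -0.3828, 0.053], [0.4079, -0.3443, 0.053], [0.408, -0.3828, 0.053]]
wall L [[0.5876, -0.2958, 0.018], [0.3869, -0.2894, 0.018]] wall R [[0.5877, -0.4312, 0.018], [0.3871, -0.4247, 0.018]]
head wall far inner [[0.5705, -0.3304, 0.012], [0.5705, -0.398, 0.012]]
```

Request:
drive_tool --increments '[{"slide":[-1.0,-6.1,0],"twist":[0,0,-0.15],"hand":1},{"slide":[-1.0,-6.1,0],"twist":[0,0,-0.15],"hand":1},{"slide":[-1.0,-6.1,0],"twist":[0,0,-0.15],"hand":1},{"slide":[-1.0,-6.1,0],"twist":[0,0,-0.15],"hand":1},{"slide":[-1.0,-6.1,0],"twist":[0,0,-0.15],"hand":1},{"slide":[-1.0,-6.1,0],"twist":[0,0,-0.15],"hand":1},{"slide":[-1.0,-6.1,0],"twist":[0,0,-0.15],"hand":1},{"slide":[-1.0,-6.1,0],"twist":[0,0,-0.15],"hand":1},{"slide":[-1.0,-6.1,0],"twist":[0,0,-0.15],"hand":1},{"slide":[-1.0,-6.1,0],"twist":[0,0,-0.15],"hand":1}]'

```text
t: 6.82
tool_pos: [0.4833, -0.248, 0.1886]
eef_rot: [-0.0, 1.0, 0.005, 0.0]
wrist_force: [0.5, 0.0, -0.2]
grip_width: 1.0
finger_force: 0.0
```

Request:
drive_tool --increments '[{"slide":[-1.0,-4.0,-1],"twist":[0,0,0],"hand":1},{"slide":[-1.0,-4.0,-2],"twist":[0,0,0],"hand":1},{"slide":[-0.7,-3.5,-2],"twist":[0,0,0],"hand":1},{"slide":[0,0,-3],"twist":[0,0,0],"hand":1},{"slide":[0,0,-3],"twist":[0,0,0],"hand":1},{"slide":[0,0,-1],"twist":[0,0,0],"hand":1},{"slide":[0,0,0],"twist":[0,0,0],"hand":1}]'

```text
t: 7.7
tool_pos: [0.4565, -0.3613, 0.0683]
eef_rot: [-0.0, 1.0, 0.007, -0.0]
wrist_force: [-0.8, 0.3, -0.2]
grip_width: 0.997
finger_force: 0.0
```

View pics/t2c.png

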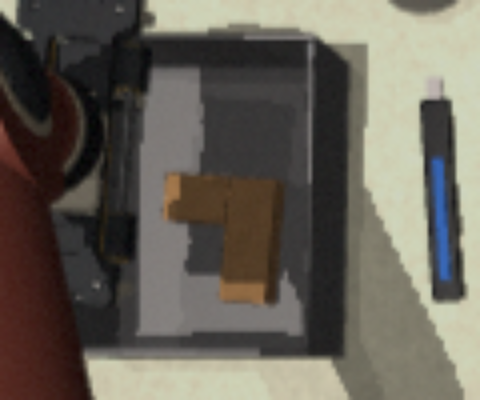

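The corner lies in the bin, and the cutter is untouched. Next, the block.

Request:
drive_tool --increments '[{"slide":[0,-0.2,-2.5],"twist":[0,0,0],"hand":1},{"slide":[0,0,-1.9],"twist":[0,0,0],"hand":1},{"slide":[0,0,0],"twist":[0,0,0],"hand":0.25},{"slide":[0,0,0],"twist":[0,0,0],"hand":0.25},{"slide":[0,0,0],"twist":[0,0,0],"hand":0.25},{"slide":[0,0,0],"twist":[0,0,0],"hand":0.25},{"slide":[0,0,0],"twist":[0,0,0],"hand":0.25},{"slide":[0,0,1.5],"twist":[0,0,0],"hand":0.25},{"slide":[0,0,4],"twist":[0,0,0],"hand":0.25},{"slide":[0,0,5],"twist":[0,0,0],"hand":0.25}]'

```text
t: 8.95
tool_pos: [0.4561, -0.363, 0.1308]
eef_rot: [-0.0, 1.0, 0.007, -0.001]
wrist_force: [0.8, -0.2, -1.2]
grip_width: 0.429
finger_force: 15.0
```

Request:
drive_tool --increments '[{"slide":[0.9,3.0,4],"twist":[0,0,0],"hand":0.25},{"slide":[1,5.5,2],"twist":[0,0,0],"hand":0.25},{"slide":[1,6,0.5],"twist":[0,0,0],"hand":0.25},{"slide":[1,6,0],"twist":[0,0,0],"hand":0.25},{"slide":[1,6,0],"twist":[0,0,0],"hand":0.25},{"slide":[1,6,0],"twist":[0,0,0],"hand":0.25},{"slide":[1,6,0],"twist":[0,0,0],"hand":0.25},{"slide":[1,6,0],"twist":[0,0,0],"hand":0.25},{"slide":[1,6,0],"twist":[0,0,0],"hand":0.25},{"slide":[1,6,0],"twist":[0,0,0],"hand":0.25}]'

```text
t: 10.2
tool_pos: [0.5557, 0.2035, 0.1957]
eef_rot: [-0.0, 1.0, 0.007, 0.001]
wrist_force: [0.7, -0.3, 0.4]
grip_width: 0.431
finger_force: 15.0
```

```bash
python3 - <<'E'
from h import *
print(observe()['tool_pos'])
c=shot('top','t3.png'); g=cv2.cvtColor(c['image'],cv2.COLOR_RGB2GRAY)
for v in [212,220,224,228,232,235,238,250,255]+list(range(258,284,2)):
    print(v, ''.join('%4d'%x for x in g[v,407:464]))
cv2.imwrite('pics/t3c.png',cv2.resize(c['image'][200:290,400:470,::-1],None,fx=6,fy=6,interpolation=cv2.INTER_CUBIC))
E
```

```text
[0.55567942 0.20349627 0.19572228]
212  203 202 203 199 142 205 200  74 102 122 129 170 151 124 122 122 120 123 120 118 119 120 119 120 120 120 120 120 119 117 119 117 117 116 118 117 119 117 120 116 118 116 115 113 115 118 115 115 118 122 119 115 124 181 205 201 197
220  203 202 197 166 173 206 202  84 123 122 121 121 120 119 108 177 206 205 204 205 206 205 206 204 205 207 204 205 206 206 205 205 206 205 204 203 205 205 204 205 205 206 204 201 154  71  92 115 117 116 115 116 123 190 205 200 200
224  201 202 198 167 175 205 199  83 125 123 124 123 123 118 105 176 205 206 204 205 204 205 206 203 205 205 208 205 205 205 207 205 204 206 206 204 205 204 206 204 204 206 206 203 156  73 100 118 116 117 115 116 128 204 205 203 197
228  202 199 195 169 182 205 199  81 121 123 123 124 123 119  98 178 207 206 204 207 205 205 204 205 206 206 206 203 206 206 205 205 205 206 206 206 204 205 203 206 204 204 204 199  95  72  98 118 117 119 115 116 127 204 205 202 200
232  204 202 196 141 206 207 198  62 114 114 117 113 111 116  99 186 186 184 186 198 204 206 206 206 204 206 206 204 207 204 205 204 
[... 3360 characters left out ...]
2
278  193 190 108 207 206 199  67 129 128 149 167 124 127 127 128 126 125 125 125 125 126 125 124 123 124 124 122 124 123 121 121 122 122 123 123 121 121 121 121 122 121 121 122 120 121 120 121 138 169 147 117 124 170 204 202 202 201
280  193 188 102 207 207 201 149 153 154 152 151 150 150 152 149 153 150 152 151 143 143 144 143 144 145 142 137 137 136 132 134 128 127 123 122 122 119 119 122 123 123 120 120 122 120 121 119 108 119 133 120 126 184 203 201 199 200
282  200 195 154 204 204 203 204 205 205 206 204 203 203 205 202 204 206 205 204 204 203 203 203 203 204 206 205 205 205 205 205 204 204 205 205 206 206 204 204 205 203 205 204 202 191 188 189 190 189 185 173 172 189 204 201 198 201
```

View pics/t3c.png

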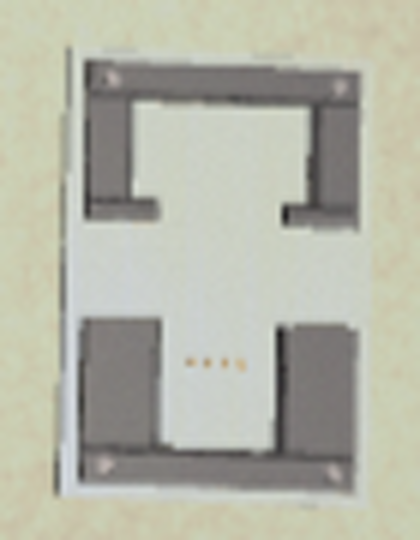

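The empty pocket is clearly visible, with wall edges at about u 421–451 (head) and 426–445 (body), rows 217–274. Now I'll drop the block in the bin.

Request:
drive_tool --increments '[{"slide":[0.6,6,0],"twist":[0,0,0],"hand":0.25},{"slide":[0.6,6,0],"twist":[0,0,0],"hand":0.25},{"slide":[0,1.8,-1],"twist":[0,0,0],"hand":0.25},{"slide":[0,0,-4],"twist":[0,0,0],"hand":0.25},{"slide":[0,0,-4],"twist":[0,0,0],"hand":0.25},{"slide":[0,0,-1],"twist":[0,0,0],"hand":0.25},{"slide":[0,0,0],"twist":[0,0,0],"hand":0.7},{"slide":[0,0,0],"twist":[0,0,0],"hand":0.7},{"slide":[0,0,0],"twist":[0,0,0],"hand":0.7}]'

```text
t: 11.38
tool_pos: [0.5686, 0.3397, 0.0963]
eef_rot: [-0.001, 1.0, 0.007, 0.001]
wrist_force: [0.2, -0.5, -0.1]
grip_width: 0.685
finger_force: 0.0
```

```bash
cat > nest.py <<'E'
from h import *
from scipy.optimize import least_squares
from scipy.ndimage import map_coordinates
def edge(g,p,q,thr,n=81):
    """first crossing of thr on the segment p->q (pixels), sub-pixel"""
    s=np.linspace(0,1,n)[:,None]; L=np.array(p)+s*(np.array(q)-np.array(p))
    v=map_coordinates(g.astype(float),[L[:,1],L[:,0]],order=1)-thr
    k=np.where(v[:-1]*v[1:]<=0)[0]
    if not len(k): return None
    k=k[0]; f=v[k]/(v[k]-v[k+1]); return L[k]+f*(L[k+1]-L[k])
def fit(c,spec,x0):
    """spec: list of (pixel, z, axis, coordinate mm in object frame)"""
    W=[(ray(c,p,z)[0,:2],a,v/1000) for p,z,a,v in spec]
    def r(s):
        R=np.array([[np.cos(s[2]),np.sin(s[2])],[-np.sin(s[2]),np.cos(s[2])]])
        return [ (R@(w-s[:2]))[a]-v for w,a,v in W]
    o=least_squares(r,x0,loss='soft_l1',f_scale=.001); return o.x,np.array(r(o.x))*1000
E
python3 - <<'E'
from nest import *
c=load('t3.png'); g=cv2.cvtColor(c['image'],cv2.COLOR_RGB2GRAY)
S=[]
add=lambda p,q,thr,z,a,v:(lambda e: S.append((e,z,a,v)) if e is not None else print('none',p))(edge(g,p,q,thr))
for v in (220,223,226,229):
    add((430,v),(418,v),155,.015,1,44); add((445,v),(455,v),138,.008,1,-44)
for v in (257,262,265,268,271):
    add((431,v),(422,v),155,.015,1,29); add((440,v),(450,v),130,.008,1,-29)
for u in (426,431,436,441,446): add((u,226),(u,212),150,.008,0,72)
for u in (431,435,439,443): add((u,266),(u,277),150,.008,0,-97)
x,r=fit(c,S,[.5,-.36,-.03]); print('nest',np.round(x,4))
for s,e in zip(S,r): print(s[2],s[3],np.round(s[0],2),round(e,1))
m=(g[205:285,407:465]>133)&(g[205:285,407:465]<185)
# terminal
c0=load('top0.png')
for nm,cc in(('0',c0),('3',c)):
    g=cv2.cvtColor(cc['image'],cv2.COLOR_RGB2GRAY); S=[]
    for v in (216,222,228): add((298.2 if v>220 else 300,v),(293.5+(2.5 if v<223 else 2.3),v),120,.026,1,27)
    for v in (216,222,228,234,240,246): add((314,v),(322,v),120,.026,1,-27)
    for v in (234,240,246): add((301,v),(294.5,v),125,.026,1,27)
    for v in (200,204,207): add((299,v),(291,v),122,.026,1,42); add((321.5,v),(328,v),122,.026,1,-42)
    for u in (299,303,307,311,315,319): add((u,202),(u,188),150,.026,0,70)
    for u in (299,303,307,311,314): add((u,245),(u,256),130,.013,0,-95)
    x,r=fit(cc,S,[.55,.01,-.06]); print('term',nm,np.round(x,4))
    for s,e in zip(S,r): print(s[2],s[3],np.round(s[0],2),round(e,1))
E
```

```text
nest [ 0.4994 -0.3618 -0.0351]
1 44 [421.68 220.  ] 0.0
1 -44 [451.19 220.  ] -0.2
1 44 [421.69 223.  ] -0.1
1 -44 [451.23 223.  ] -0.4
1 44 [421.73 226.  ] -0.4
1 -44 [450.6 226. ] 1.3
1 44 [421.64 229.  ] -0.3
1 -44 [450.54 229.  ] 1.4
1 29 [426.4 257. ] -0.4
1 -29 [445.45 257.  ] 0.5
1 29 [426.35 262.  ] -0.5
1 -29 [445.49 262.  ] 0.2
1 29 [426.14 265.  ] -0.0
1 -29 [445.49 265.  ] 0.1
1 29 [426.12 268.  ] -0.1
1 -29 [445.5 268. ] -0.1
1 29 [426.12 271.  ] -0.3
1 -29 [445.28 271.  ] 0.5
0 72 [426.   216.35] 0.3
0 72 [431.   216.69] -0.2
0 72 [436.   216.96] -0.4
0 72 [441.   217.29] -0.9
0 72 [446.   217.32] -0.4
0 -97 [431.   274.35] -0.0
0 -97 [435.   274.37] 0.4
0 -97 [439.   274.35] 0.8
0 -97 [443.   274.66] 0.4
term 0 [ 0.5651  0.0133 -0.063 ]
1 27 [298.48 216.  ] 1.5
1 27 [298.14 222.  ] 1.3
1 27 [297.48 228.  ] 2.0
1 -27 [317.46 216.  ] 0.2
1 -27 [317.39 222.  ] -0.7
1 -27 [317.19 228.  ] -1.3
1 -27 [316.39 234.  ] -0.1
1 -27 [316.11 240.  ] -0.4
1 -27 [315.44 246.  ] 0.4
1 27 [299.97 234.  ] -6.4
1 27 [299.9 240. ] -7.4
1 27 [296.35 246.  ] 1.7
1 42 [294.62 200.  ] 1.0
1 -
[... 487 characters left out ...]
 27 [297.55 228.  ] 2.6
1 -27 [317.39 216.  ] 1.4
1 -27 [317.32 222.  ] 0.4
1 -27 [317.09 228.  ] -0.1
1 -27 [316.32 234.  ] 0.9
1 -27 [316.02 240.  ] 0.6
1 -27 [315.4 246. ] 1.2
1 27 [299.81 234.  ] -5.2
1 27 [299.61 240.  ] -5.9
1 27 [299.68 246.  ] -7.3
1 42 [298.88 200.  ] -10.3
1 -42 [324.21 200.  ] -0.3
1 42 [298.94 204.  ] -11.3
1 -42 [323.43 204.  ] 1.2
1 42 [297.92 207.  ] -9.0
1 -42 [323.4 207. ] 0.7
0 70 [299.   193.76] 0.0
0 70 [303.   194.34] -0.9
0 70 [307.   194.35] -0.1
0 70 [311.   194.44] 0.4
0 70 [315.   194.87] -0.0
0 70 [319.   195.26] -0.4
0 -95 [299.   250.63] -0.5
0 -95 [303.   250.94] -0.6
0 -95 [307.  246.5] 13.1
0 -95 [311.   246.96] 12.6
0 -95 [314.   251.62] -0.4
```

Request:
drive_tool --increments '[{"slide":[0,0,4.5],"twist":[0,0,0],"hand":0.7},{"slide":[0,0,5],"twist":[0,0,0],"hand":0.7},{"slide":[-0.2,-5,0],"twist":[0,0,-0.04],"hand":1},{"slide":[-0.2,-5.5,0],"twist":[0,0,-0.04],"hand":1},{"slide":[-0.2,-5.5,0],"twist":[0,0,0],"hand":1},{"slide":[-0.2,-5.5,0],"twist":[0,0,0],"hand":1},{"slide":[-0.2,-5.5,-2],"twist":[0,0,0],"hand":1},{"slide":[-0.3,-5.0,-3],"twist":[0,0,0],"hand":1},{"slide":[0,-0.5,-4],"twist":[0,0,0],"hand":1},{"slide":[0,0,-2],"twist":[0,0,0],"hand":1}]'

```text
t: 12.62
tool_pos: [0.5541, 0.0132, 0.0788]
eef_rot: [-0.0, 0.999, -0.034, -0.0]
wrist_force: [-0.2, 0.3, 0.2]
grip_width: 1.004
finger_force: 0.0
```

```bash
python3 - <<'E'
from h import *
s=observe(); print(s['tool_pos'],s['eef_rot'])
c=shot('top','t4.png'); cv2.imwrite('pics/t4c.png',cv2.resize(c['image'][165:265,140:340,::-1],None,fx=4,fy=4,interpolation=cv2.INTER_CUBIC))
E
```

```text
[0.55405731 0.01321282 0.0788067 ] [-7.15656206e-05  9.99405162e-01 -3.44851270e-02 -3.03840168e-04]
```

View pics/t4c.png

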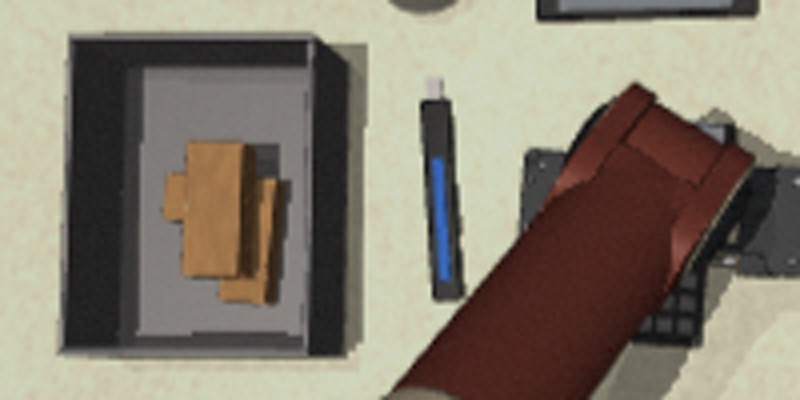

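Both cardboard pieces are in the bin, with the block resting on the corner below the rim. The gripper is over the terminal body.

Request:
drive_tool --increments '[{"slide":[0.1,0.1,-2.5],"twist":[0,0,0.003],"hand":1},{"slide":[0,0,-2.5],"twist":[0,0,0],"hand":1},{"slide":[0,0,-2.3],"twist":[0,0,0],"hand":1},{"slide":[0,0,0],"twist":[0,0,0],"hand":1}]' --squeeze 28

```text
t: 13.18
tool_pos: [0.5553, 0.0158, 0.0063]
eef_rot: [-0.0, 1.0, -0.031, -0.001]
wrist_force: [0.7, 0.2, 0.4]
grip_width: 0.998
finger_force: 0.0
```

Request:
drive_tool --increments '[{"slide":[0,0,0],"twist":[0,0,0],"hand":0.4},{"slide":[0,0,0],"twist":[0,0,0],"hand":0.4},{"slide":[0,0,0],"twist":[0,0,0],"hand":0.4},{"slide":[0,0,0],"twist":[0,0,0],"hand":0.4},{"slide":[0,0,0],"twist":[0,0,0],"hand":0.4},{"slide":[0,0,0],"twist":[0,0,0],"hand":0.4}]'

```text
t: 13.92
tool_pos: [0.5557, 0.015, 0.0068]
eef_rot: [0.0, 0.999, -0.032, 0.0]
wrist_force: [-1.4, -0.7, 2.9]
grip_width: 0.577
finger_force: 28.0
```

Request:
drive_tool --increments '[{"slide":[0,0,1],"twist":[0,0,0],"hand":0.4},{"slide":[0,0,2.5],"twist":[0,0,0],"hand":0.4},{"slide":[0,0,4],"twist":[0,0,0],"hand":0.4},{"slide":[-0.3,-2,3],"twist":[0,0,0],"hand":0.4},{"slide":[-0.8,-4,1],"twist":[0,0,0],"hand":0.4},{"slide":[-0.8,-4.5,0],"twist":[0,0,0],"hand":0.4},{"slide":[-0.8,-4.5,0],"twist":[0,0,0],"hand":0.4},{"slide":[-0.8,-4.5,0],"twist":[0,0,0],"hand":0.4},{"slide":[-0.8,-4.5,0],"twist":[0,0,0],"hand":0.4},{"slide":[-0.8,-4.5,0],"twist":[0,0,0],"hand":0.4}]'

```text
t: 15.18
tool_pos: [0.5036, -0.2696, 0.121]
eef_rot: [-0.001, 1.0, -0.031, -0.001]
wrist_force: [1.2, -0.6, -4.2]
grip_width: 0.576
finger_force: 28.0
```

Request:
drive_tool --increments '[{"slide":[-0.6,-4,0],"twist":[0,0,0.014],"hand":0.4},{"slide":[-0.6,-3.5,-1],"twist":[0,0,0.013],"hand":0.4},{"slide":[-0.2,-1.5,-2],"twist":[0,0,0],"hand":0.4},{"slide":[0,0,-1],"twist":[0,0,0],"hand":0.4},{"slide":[0,0,0],"twist":[0,0,0],"hand":0.4},{"slide":[0,0,0],"twist":[0,0,0],"hand":0.4}]'

```text
t: 15.92
tool_pos: [0.4915, -0.358, 0.0819]
eef_rot: [-0.0, 1.0, -0.017, 0.0]
wrist_force: [0.3, 0.1, -3.5]
grip_width: 0.578
finger_force: 28.0
```

```bash
python3 - <<'E'
from h import *
s=observe(); print(s['tool_pos'],s['eef_rot'])
c=shot('top','t5.png'); d=shot('scene','s5.png')
a=cv2.resize(c['image'][195:290,395:475,::-1],None,fx=5,fy=5,interpolation=cv2.INTER_CUBIC)
b=cv2.resize(d['image'][120:185,235:335,::-1],None,fx=4,fy=4,interpolation=cv2.INTER_CUBIC)
b=cv2.copyMakeBorder(b,0,a.shape[0]-b.shape[0],0,0,cv2.BORDER_CONSTANT); o=np.hstack([a,b]); print(o.shape); cv2.imwrite('pics/t5c.png',o)
E
```

```text
[ 0.4915115  -0.35803135  0.08186034] [-3.75927498e-04  9.99855292e-01 -1.70038389e-02  3.51032533e-04]
(475, 800, 3)
```

View pics/t5c.png

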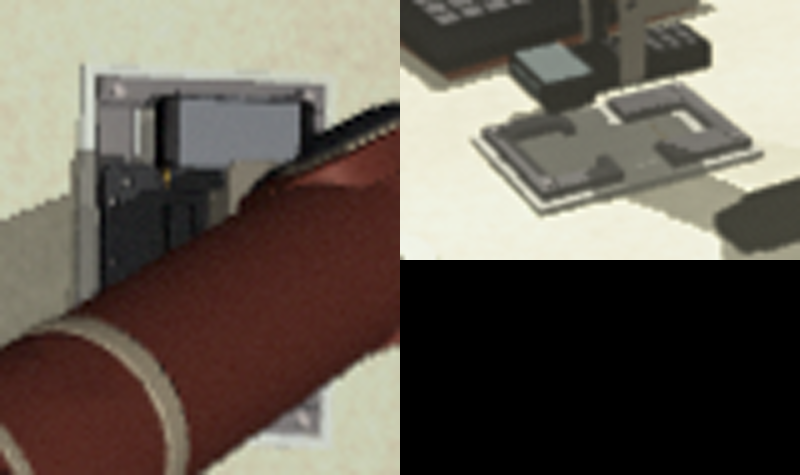

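Top crop: the terminal's head (screen at crop 178–300, 95–165) is over the nest. The scene view shows it level above the pocket. I'll check the held pose against its image edges.

```bash
python3 - <<'E'
from h import *
c=load('t5.png'); g=cv2.cvtColor(c['image'],cv2.COLOR_RGB2GRAY)
o=np.array([.4915+.0095,-.3580-.0003]); y=-.034; R=np.array([[np.cos(y),-np.sin(y)],[np.sin(y),np.cos(y)]])
W=lambda x,yy,z:[*(o+R@[x/1000,yy/1000]),z]
print('pred top corners',np.round(proj(c,[W(70,42,.101),W(70,-42,.101),W(25,42,.101),W(25,-42,.101),W(70,42,.075),W(25,42,.075)]),2).tolist())
for v in range(208,234,2): print(v,''.join('%4d'%x for x in g[v,418:464]))
E
```

```text
pred top corners [[427.29, 213.59], [457.65, 214.63], [427.06, 229.81], [457.53, 230.86], [425.37, 214.43], [425.15, 230.36]]
208  192 193 194 193 194 207 206 207 207 206 207 206 207 204 206 205 204 205 202 204 206 205 205 203 198 200 199 198 196 195 198 196 199 201 200 197 200 203 201 202 202 199 198 199 201 203
210  125 154 154 155 156 154 155 172 172 172 171 172 171 173 190 191 190 190 190 191 190 188 189 190 190 188 188 191 194 197 195 199 201 199 201 201 199 201 200 205 201 202 205 204 201 200
212  171 151 124 122 122 122 121 120 118 119 120 120 110 119 119 118 119 120 121 119 118 118 118 118 117 117 121 119 119 115 116 117 116 117 117 117 107 109 121 120 117 123 183 205 203 198
214  136 136 116 117 118 118 107  67  60  31  32  38  41  75  80  72  79  93  90  90  68  71  91  93  98 111  95  97 101 102 100  79  80  81  64  65  65  87 145 150 115 124 184 206 204 197
216  109 109 108  96 110  88  76  73   4   9  34  48  60 122 125 124 125 123 123 123 122 122 124 124 123 124 123 123 124 125 124 123 124 123 124 124 120  24  17  36 110 117 191 205 202 202
218  123 121 121 108 171 126 
[... 782 characters left out ...]
5 126 124 126 124 125 126 123 125 125 125 120 123 123 122 123 123 122 120 119 122 122 111 107  33  20  21  34  50  50  65  41  33  41
228   55  49  52  55  53  53  55  62  18  18  34  31  43  73  68  68  86  87  88  88  88  91  89 102 119 122 120 120 120 120 107  78  50  27  41  54  46  54  53  42  32  49  71  86  90  83
230   58  64  69  48  59  57  57  56  43  55 109  45  34  32  32  34  32  33  30  35  31  49  70 116 122 121 121 119 103  55  12  17  23  28  22  23  38  42  61  70  77  84  89  92  93  90
232   59  51  67  50  59  54  53  52  50  37  49  27  29  29  32  30  32  32  33  36  35  46  69 115 118 122 109  51  13  21  23  27  22  25  38  39  27  32  33  33  37  34  37  38  36  37
```

Request:
drive_tool --increments '[{"slide":[-0.15,-0.35,-1],"twist":[0,0,0],"hand":0.4},{"slide":[0,0,-1.5],"twist":[0,0,0],"hand":0.4},{"slide":[0,0,-1.5],"twist":[0,0,0],"hand":0.4},{"slide":[0,0,-1],"twist":[0,0,0],"hand":0.4},{"slide":[0,0,0],"twist":[0,0,0],"hand":0.4},{"slide":[0,0,0],"twist":[0,0,0],"hand":0.4}]'

```text
t: 16.77
tool_pos: [0.4893, -0.3633, 0.0317]
eef_rot: [0.0, 1.0, -0.018, 0.0]
wrist_force: [-0.6, 0.4, -3.7]
grip_width: 0.577
finger_force: 28.0
```

```bash
python3 - <<'E'
from h import *
s=observe(); print(s['tool_pos'],s['eef_rot'],s['wrist_force'])
c=shot('top','t6.png'); g=cv2.cvtColor(c['image'],cv2.COLOR_RGB2GRAY)
p=s['tool_pos']; y=2*np.arctan2(s['eef_rot'][2],s['eef_rot'][1]); R=np.array([[np.cos(y),-np.sin(y)],[np.sin(y),np.cos(y)]])
o=p[:2]+R@[.0095,0]; zt=p[2]-.0068+.026
Ri=np.array([[np.cos(-.035),-np.sin(-.035)],[np.sin(-.035),np.cos(-.035)]]).T
print('in nest mm',1000*Ri@(o-[.4994,-.3618]),'yaw',y)
W=lambda x,yy,z:[*(o+R@[x/1000,yy/1000]),z]
print('pred',np.round(proj(c,[W(70,42,zt),W(70,-42,zt),W(25,42,zt),W(25,-42,zt)]),2).tolist(), zt)
for v in range(212,232): print(v,''.join('%4d'%x for x in g[v,412:462]))
E
```

```text
[ 0.48925485 -0.36333046  0.03172983] [ 3.36372595e-04  9.99835572e-01 -1.81287628e-02  2.53188906e-04] [-0.61637167  0.40175442 -3.72374247]
in nest mm [-0.58539021 -1.89649431] yaw -0.03625951509581619
pred [[425.61, 215.94], [454.95, 217.02], [425.35, 231.61], [454.78, 232.7]] 0.05092983023294488
212  205 198  73 102 120 127 169 151 123 120 120 121 121 120 120 120 120 118 119 120 118 120 118 120 117 118 116 117 118 118 118 116 117 117 116 113 115 115 115 116 114 115 116 114 122 117 115 121 182 203
213  203 199  73 107 118 102 166 163 129 120 119 121 123 120 121 120 120 119 118 119 121 119 118 120 118 119 116 118 118 118 114 117 116 117 117 117 115 117 117 116 115 116 113 121 146 132 114 121 183 203
214  207 198  87 114 115 118 134 136 117 117 115 118 118 119 117 120 117 119 119 119 118 118 119 116 119 118 120 117 118 117 116 116 118 116 115 117 116 115 116 116 115 115 115 132 165 154 115 120 182 204
215  205 199 114  91  93 100 102 102 101  97  93 102 103  99 100  97 100 107 106 108 113 115 110 112 120 118 115 110 116 114 116 116 118 113 111 108 106 106 104 106 105 104 104 105 152
[... 2600 characters left out ...]
2 120 119 121 121 122 121 119 118 112 110  18  26  39  41  48  64  46  51  55  69  71
229  124 119  90  63  54  54  54  61  85  53  94  93  28   0  17  28  39 112 113 114 119 117 119 117 119 124 111 114 121 112 111 115 116 115 113 102  83  66  78  42  41  59  41  46  44  58  80  96  88  80
230  126 101  49  49  53  44  51  52  53  53  54  60  29  10  24  33  29  66  65  67  84  85  86  84  88 112  80 121 119 120 118 118 120 108 101  51  29  51  49  56  41  40  40  49  75  93  94  95  90  85
231  123  86  38  59  57  44  53  55  59  58  58  56  36  27  48  28  33  34  31  31  34  31  28  29  34  64  90 121 119 120 119 118 104  52  11  20  28  34  29  26  35  51  64  64  60  67  82  85  79  77
```

Request:
drive_tool --increments '[{"slide":[0.05,0.22,-0.2],"twist":[0,0,0],"hand":0.4},{"slide":[0,0,-0.3],"twist":[0,0,0],"hand":0.4},{"slide":[0,0,0],"twist":[0,0,0],"hand":0.4},{"slide":[0,0,0],"twist":[0,0,0],"hand":0.4}]'

```text
t: 17.32
tool_pos: [0.4895, -0.3608, 0.0265]
eef_rot: [0.0, 1.0, -0.018, 0.0]
wrist_force: [0.3, -0.3, -4.2]
grip_width: 0.58
finger_force: 28.0
```

```bash
cat > rel.py <<'E'
from nest import *
s=observe(); p=s['tool_pos']; y=2*np.arctan2(s['eef_rot'][2],s['eef_rot'][1]); R=lambda a:np.array([[np.cos(a),-np.sin(a)],[np.sin(a),np.cos(a)]])
o=p[:2]+R(y)@[.0095,0]; zt=p[2]-.0068+.026
print(np.round(p,4),'F',np.round(s['wrist_force'],1),'in nest mm',np.round(1000*R(-.035).T@(o-[.4994,-.3618]),2),'yaw',round(y,4))
c=shot('top','t7.png'); g=cv2.cvtColor(c['image'],cv2.COLOR_RGB2GRAY)
L=[edge(g,(436,v),(424,v),88) for v in range(220,226)]; Rr=[edge(g,(445,v),(458,v),82) for v in range(219,224)]
l=np.mean(L,0); r=np.mean(Rr,0); P=ray(c,[l,r],zt)[:,:2]; m=P.mean(0)
print('screen edges',l,r,'mid in nest mm',np.round(1000*R(-.035).T@(m-[.4994,-.3618]),2),'width',np.linalg.norm(P[0]-P[1]))
E
python3 rel.py
```

```text
[ 0.4895 -0.3608  0.0265] F [ 0.3 -0.3 -4.2] in nest mm [-0.41  0.64] yaw -0.0362
screen edges [427.42350428 222.5       ] [450.37150755 221.        ] mid in nest mm [54.56  0.57] width 0.06612091057720029
```

Request:
drive_tool --increments '[{"slide":[0.03,-0.05,-0.3],"twist":[0,0,0],"hand":0.4},{"slide":[0,0,-0.3],"twist":[0,0,0],"hand":0.4},{"slide":[0,0,0],"twist":[0,0,0],"hand":0.4}]'

```text
t: 17.75
tool_pos: [0.4896, -0.3609, 0.02]
eef_rot: [-0.0, 1.0, -0.018, -0.0]
wrist_force: [-0.8, 0.8, -4.4]
grip_width: 0.579
finger_force: 28.0
```

Request:
drive_tool --increments '[{"slide":[0,0,-0.25],"twist":[0,0,0],"hand":0.4},{"slide":[0,0,-0.15],"twist":[0,0,0],"hand":0.4},{"slide":[0,0,-0.1],"twist":[0,0,0],"hand":0.4},{"slide":[0,0,0],"twist":[0,0,0],"hand":0.4}]'

```text
t: 18.25
tool_pos: [0.4898, -0.3612, 0.0154]
eef_rot: [-0.0, 1.0, -0.018, -0.0]
wrist_force: [0.4, -0.3, -3.7]
grip_width: 0.581
finger_force: 28.0
```

Request:
drive_tool --increments '[{"slide":[0,0,-0.1],"twist":[0,0,0],"hand":0.4},{"slide":[0,0,-0.05],"twist":[0,0,0],"hand":0.4},{"slide":[0,0,0],"twist":[0,0,0],"hand":0.4}]'

```text
t: 18.62
tool_pos: [0.4899, -0.3613, 0.0148]
eef_rot: [-0.0, 1.0, -0.018, 0.0]
wrist_force: [-1.6, 1.4, 4.3]
grip_width: 0.58
finger_force: 28.0
```

Contact came at exactly the expected seat height, with about 8 N. I'll release and retreat.

Request:
drive_tool --increments '[{"slide":[0,0,0],"twist":[0,0,0],"hand":0.7},{"slide":[0,0,0],"twist":[0,0,0],"hand":0.85},{"slide":[0,0,0],"twist":[0,0,0],"hand":0.85},{"slide":[0,0,1.5],"twist":[0,0,0],"hand":0.85},{"slide":[0,0,4],"twist":[0,0,0],"hand":0.85},{"slide":[0,0,5],"twist":[0,0,0],"hand":0.85},{"slide":[0,5,3],"twist":[0,0,0],"hand":0.85},{"slide":[0,6,0],"twist":[0,0,0],"hand":0.85},{"slide":[0,6,0],"twist":[0,0,0],"hand":0.85},{"slide":[0,6,0],"twist":[0,0,0],"hand":0.85}]'

```text
t: 19.88
tool_pos: [0.4902, -0.1295, 0.1502]
eef_rot: [-0.0, 1.0, -0.018, 0.001]
wrist_force: [0.9, 0.8, -0.6]
grip_width: 0.849
finger_force: 0.0
```

```bash
python3 - <<'E'
from nest import *
c=shot('top','t8.png'); d=shot('scene','s8.png')
a=cv2.resize(c['image'][200:290,400:470,::-1],None,fx=6,fy=6,interpolation=cv2.INTER_CUBIC)
b=cv2.resize(d['image'][130:175,245:335,::-1],None,fx=4,fy=4,interpolation=cv2.INTER_CUBIC)
b=cv2.copyMakeBorder(b,0,a.shape[0]-b.shape[0],0,0,cv2.BORDER_CONSTANT); cv2.imwrite('pics/t8c.png',np.hstack([a,b]))
c0=load('top0.png')['image'].astype(int)
df=np.abs(c['image'].astype(int)-c0).max(2)
for n,(u,v) in dict(mouse=(372,263),cutter=(250,214),tablet=(301,158),roll=(385,149),mug=(240,150),charger=(365,180)).items(): print(n,(df[v-25:v+25,u-20:u+20]>60).sum())
E
```

```text
mouse 963
cutter 37
tablet 0
roll 0
mug 0
charger 0
```

View pics/t8c.png

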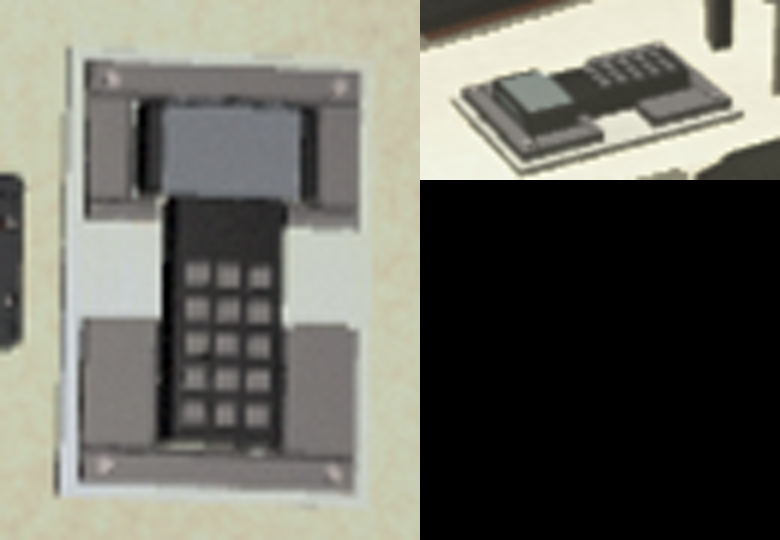

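The terminal lies flat and square in the pocket in both views, with its head against u 424–452. The bystanders look unmoved; the mouse is only hidden by the arm.

```bash
python3 -c "
from bench import close_job
print(close_job())"
```

```text
the job is handed in; nothing more can be done
None
```

The job is handed in: the terminal is seated face up, flat and square in the nest's pocket, and both cardboard pieces are in the waste bin. It took about 20 s of the 70 s allowed. I saw no sign of a bystander moving, though the arm hid the mouse in the last picture.

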